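# Fetch the paste from the sliding-door case

### The job

The white paste bottle with the yellow cap is shut in the small case with two clear sliding doors. Slide the door in front of it along past the other door, take the paste bottle out and set it down gently, upright, on the cork mat, clear of the mat's edges. Leave the other door as it is, and do not disturb the purple bottle in the case, the roll of tape on top of it or the red ink tin beside it.

Things in the scene. Friction and masses are not known exactly. Their poses are not given: they have to be found in the camera images.
- case: plywood case, 460 mm wide (y), 195 high, from x=-94 to +100 mm, fixed on the table. Origin: centre of its underside; +x to its back, +y to its left seen from the front, z up. Floor 8 mm above the table; a 6 mm divider at y=0 makes two compartments, each 219 wide, a bottle standing in each about 140 mm from the middle and 2 behind the origin.
- face_edge (a point): middle of the lower front edge of the case's face, at x=-90, y=0, z=48 mm in the case. From here the face with the doors rises backward at 40 degrees, 190 mm long, to x=+55, z=170; its outward normal is (-sin 40, 0, cos 40) degrees in the case's axes. Door rails at its lower and upper edge stand 12 mm out of it.
- roof_edge (a point): middle of the front edge of the roof, top side, at x=+8, y=0, z=195 mm in the case; the roof is 10 mm thick, with a trim down to z=181. It overhangs the upper part of the face, so a gripper cannot come down vertically onto a bottle: come in square to the face, or tilted at least 20 degrees from vertical.
- left_door (a joint): left clear sliding door (m): 0 shut over the left (+y) compartment, growing as it slides to the case's right (-y) in the outer track, in front of the right door; stops at 0.185, leaving y=+36 to +222 mm open. Starts at up to 0.02; friction 1.2 N; stays where left. Panel 229 x 177 x 4 mm, outer surface 9 mm out of the face.
- right_door (a joint): right clear sliding door (m): 0 shut over the right (-y) compartment, growing as it slides to the case's left (+y) in the inner track, behind the left door; stops at 0.185, leaving y=-36 to -222 mm open. Starts at up to 0.02; friction 1.2 N; stays where left. Panel 229 x 177 x 4 mm, outer surface 4 mm out of the face.
- left_door_handle (a point): point in the left door's black grip, 6 mm under its top, 25 mm above the door's surface; moves with the door. The grip is a block 12 mm thick along the sliding direction, 24 mm up the slope, standing square to the face to 40 mm out of it, at the door's lower outer corner (16 mm from its outer edge, 27 mm up the slope from the face's lower edge).
- right_door_handle (a point): the same point in the right door's black grip: same shape, thickness and place at that door's lower outer corner; also 6 mm under its top, 34 mm out of the face, which is 30 mm above the right door's surface.
- paste_bottle: white paste bottle with a yellow cap, 40 mm diameter, 100 high, 0.07 kg: round body to 86 mm height, narrowing at the shoulder, cap 25 mm diameter from 84 to 100. Origin: centre of its base; z up its axis. It starts in the left or the right compartment, about 4 mm under the door.
- purple_bottle: purple squeeze bottle, 38 mm diameter, 100 high, in the other compartment. Origin: centre of its base.
- tape_roll: roll of masking tape, 90 mm diameter, 18 high, lying on the case's roof. Origin: centre of its underside.
- red_tin: red round ink tin, 69 mm diameter, 43 high, on the table beyond the mat. Origin: centre of its underside.
- mat: square cork mat, 120 x 120 x 4 mm, fixed on the table to the left of the case. Origin: centre of its underside; its top is 4 mm above it.

How it is judged (in metres and radians):
On the way:
1. the door in front of the paste bottle is slid open at least 90 mm while the bottle still stands in its place (((y of paste_bottle in the frame of case above 0 m and value of joint left_door above 0.09 m and distance of paste_bottle from where it was at the start of the episode below 0.03 m and angle between paste_bottle's own z axis and vertical below 0.3 rad) or (y of paste_bottle in the frame of case below 0 m and value of joint right_door above 0.09 m and distance of paste_bottle from where it was at the start of the episode below 0.03 m and angle between paste_bottle's own z axis and vertical below 0.3 rad))), for 0.2 s.
At the end, for the whole second after the job is handed in: the paste bottle stands upright (within 0.1 rad) and at rest on the cork mat, its axis within 41 mm of the mat's centre along both sides of the mat; the other door is open less than 60 mm; purple bottle, tape roll and ink tin are within 30 mm of where they stood, the purple bottle upright (x of paste_bottle in the frame of mat between -0.041 and 0.041 m and y of paste_bottle in the frame of mat between -0.041 and 0.041 m and z of paste_bottle in the frame of mat below 0.008 m and angle between paste_bottle's own z axis and vertical below 0.1 rad and linear speed of paste_bottle below 0.02 m/s and value of joint any of left_door, right_door below 0.06 m and distance of each of purple_bottle, tape_roll, red_tin from where it was at the start of the episode below 0.03 m and angle between purple_bottle's own z axis and vertical below 0.2 rad); the robot touches nothing.
It fails at once if both doors moved: the other door open more than 60 mm (value of joint each of left_door, right_door above 0.06 m).
It fails at once if the paste bottle toppled (more than 1 rad) (angle between paste_bottle's own z axis and vertical above 1 rad).
It fails at once if the paste bottle dropped or banged onto the mat (faster than 0.6 m/s within 50 mm above it) (horizontal distance between paste_bottle and mat below 0.09 m and z of paste_bottle in the frame of mat below 0.05 m and linear speed of paste_bottle above 0.6 m/s).
It fails at once if the purple bottle is knocked over (angle between purple_bottle's own z axis and vertical above 0.5 rad).
It fails at once if the tape roll or the ink tin is shifted more than 50 mm (distance of any of tape_roll, red_tin from where it was at the start of the episode above 0.05 m).
It also fails if it takes over 59 s, if anything falls off the work surface, if the arm or the gripper's body presses on something with over 40 N, if the wrist force passes 120 N, or if a joint passes its speed limit or range.

### The arm

A 6-joint arm with a two-finger parallel gripper is mounted at the origin on a cart in front of the work surface, level with it; the furniture and walls round the work are solid. World frame = base frame: x ahead of the robot, y to its left, z up, the work surface at z = 0. Lengths are in mm, angles in rad, forces in N, time in s.
With the tool pointing down it reaches from about 300 to 850 mm from the base axis. Payload 5.4 kg.
Tool frame: the origin (TCP) lies midway between the tips of the shut fingers; the grasp point (between the pads) lies 19 mm behind it; z points along the fingers, y is the line along which they close (so a half turn about z gives the same grasp; the last joint's range is limited). The gripper opens to 85 mm and grips with 20 to 120 N. Pads are 22 mm wide; open, the fingers measure 114 mm over their backs; the gripper's body (76 mm by 85 mm) begins 54 mm behind the grasp point. The pads swing forward as they close: fully open they stand 13 mm farther back than shut.
Start: joints at [-1.347, 0.158, 1.597, -0, 1.386, -0.21], TCP at [241.66, -521.734, 231.299] pointing down, gripper open.
Joint ranges: [-2.91, 2.91], [-0.94, 2.29], [0.18, 2.7], [-1.29, 4.43], [0.17, 2.64], [-3, 3]. Speed limits (rad/s): [2.57, 2.57, 3.14, 3.14, 3.14, 3.14].

### API

Orientations are given as a unit quaternion [x, y, z, w].
In Python, from station import monitor, cams, order, nets gives the robot as it stands.
- The arm moves only by the shell command python3 -m handwheel 'ROWS' [FORCE]. ROWS is JSON, a list of rows, each a list of 3 entries, a list of its own where there are three numbers: the shift along the tool's x, y, z normalised to -1 to 1, where 1 is 10 cm, then the turn, a rotation vector about the tool's x, y, z normalised to -1 to 1, where 1 is 90 degrees, then the closure, from 0 (fully open) to 1 (shut). In form: [[[dx, dy, dz], [ax, ay, az], jaw], ...]. A call has 1 to 8 rows; each row is the pose to reach, as a shift and turn from the pose commanded when the call began, along the tool's axes at that moment; what a row does not reach only later rows make up. A row lasts 1/12 s, in which the tool goes at most 41.7 mm and 7.16 degrees, less where a joint would pass 70% of its speed; a pose out of reach is approached as far as the arm can. A call with a number of a shift or a turn outside -1 to 1 is refused whole. A call with a gripper value outside its range is refused whole. The fingers move at their own pace and stop on an object; FORCE is the grip in N (left out, the last holds). Time passes only in rows, so rows that repeat a pose let the fingers close. It gives the time, the measured TCP pose, the force, the opening and the grip force at its end, in the units of the state.
- monitor.get_obs(): the state, without advancing time (a new reading comes with each control period).
- cams.capture(name): name is "side" or "top" or "wrist"; returns the picture (400x640x3 uint8, red, green, blue); there is no depth.
- cams.get_calibration(name): a dict with "fx", "fy", "cx", "cy" (pixels), "R" (3x3) and "t" (3): a world point X has camera coordinates R X + t; the wrist camera has in their place "mount" (4x4, takes a point from camera to tool coordinates, whose origin is the TCP and whose axes are the flange's). Camera axes: x right, y down, z forward; pixel columns grow to the right and rows downward; lengths in mm; the calibration is good to about 2 mm. The wrist camera is an equidistant fisheye: a pixel r from the principal point sees the ray r / f radians off the axis. A picture is of the moment at which its call begins: read the wrist's pose just before it. get_calibration takes no time and is no camera call.
- order.job_done(): hands the job in; it is judged then, once.
Trained networks look in the newest picture that a camera, given by its name, has taken for a name from the list of things; names that differ only in an ending like _2 or _b are one class to them, and where a whole thing is asked for, a point or a joint stands for the part that bears it (a point fixed in the world has none). Each returns a list of dicts, best first, with "conf" (0 to 1); they miss things now and then, are a little off and sometimes report something else, mostly with a low value. They report only what shows in the picture. A call takes as long as a camera call.
- nets.spot_in(camera, name): "bbox" ([left, top, right, bottom] in pixels, round what is visible of it).
The state is a dict: "time_s": time; "joints": joint angles; "qd": joint speeds; "joint_torque": joint torques, N m; "eef_pos": TCP position; "tcp_rot": TCP orientation; "contact_force": force on the tool from outside, world axes, zero at the start; "moment": the same for the moment, N m; "gripper_width": opening from 0.0 (shut) to 1.0 (fully open); "finger_force": force on a finger pad.
Only numpy, scipy, OpenCV 4.12 (cv2) and the standard library are available. Lean on these libraries where they do the work, as an engineer would, in place of code of your own. Each camera call takes 0.05 s, during which the arm holds its last target. There are 200 camera calls.

## Working session

There is one attempt and no reset: what is moved stays moved. The work goes in short steps, Python scripts to look and compute and a shell command to move; the robot and the scene stay as the last step left them, time stands still between calls to the robot, and variables do not carry over. Pictures are saved under pics/ and viewed, at most 10 in all, crops included, and the job is handed in when it is done.

```bash
ls; mkdir -p pics
python3 - <<'E'
from station import monitor,cams,order,nets
import cv2,numpy as np
o=monitor.get_obs();print(o)
ims=[]
for c in("side","top"):
    im=cams.capture(c);cv2.imwrite(f"pics/{c}0.png",im[:,:,::-1]);ims.append(im)
    k=cams.get_calibration(c);print(c,{a:np.round(np.array(b),3).tolist() for a,b in k.items()})
    for n in("case","paste_bottle","purple_bottle","left_door_handle","right_door_handle","mat","red_tin","tape_roll"):
        r=nets.spot_in(c,n);print(n,[(np.round(d["bbox"],1).tolist(),round(d["conf"],2)) for d in r[:2]])
print({a:np.array(b).tolist() for a,b in cams.get_calibration("wrist").items()})
E
```

```text
pics
{'time_s': 0.0, 'joints': array([-1.34713017e+00,  1.59056780e-01,  1.59825416e+00,  2.32660632e-06,
        1.38618087e+00, -2.10095000e-01]), 'qd': array([ 0.00109517, -0.00060814, -0.00056488,  0.00222722, -0.00056557,
        0.00019739]), 'joint_torque': array([ 1.02372604e-03, -3.95997870e+01, -3.31427550e+01, -4.48090827e-05,
        8.40407069e-03,  3.38433836e-06]), 'eef_pos': array([ 241.51201816, -521.15580876,  230.30156707]), 'tcp_rot': array([ 9.76573056e-01,  2.15184024e-01, -5.30007312e-06, -9.49562619e-04]), 'contact_force': array([0.07242626, 0.21304211, 0.22517608]), 'moment': array([ 0.00290056,  0.00384032, -0.04258449]), 'finger_force': 0.0, 'gripper_width': 1.0027492530621178}
side {'fx': 456.54, 'fy': 456.54, 'cx': 321.94, 'cy': 205.05, 'R': [[-0.07, -0.997, 0.014], [-0.759, 0.044, -0.649], [0.647, -0.057, -0.761]], 't': [103.446, 534.702, 1074.403]}
case [([258.0, 176.7, 410.2, 276.2], 0.57)]
paste_bottle []
purple_bottle []
left_door_handle [([267.2, 205.9, 342.1, 264.8], 0.85)]
right_door_handle []
mat [([194.9, 236.1, 237.2, 269.8], 0.7)]
red_tin [([2
[... 481 characters left out ...]
0.23)]
left_door_handle [([248.1, 190.3, 340.1, 249.4], 0.88), ([286.4, 153.1, 325.7, 188.9], 0.19)]
right_door_handle [([338.1, 200.4, 426.9, 259.3], 0.64)]
mat [([175.8, 187.8, 230.2, 236.9], 0.83)]
red_tin [([218.4, 154.0, 241.8, 178.2], 0.88)]
tape_roll [([289.3, 154.9, 322.6, 189.1], 0.59)]
{'fx': 309.70691628693146, 'fy': 309.70691628693146, 'cx': 319.49441303516187, 'cy': 201.40845888415234, 'mount': [[0.00016265733378612046, -0.9607740285792792, -0.27733236296929537, 70.8181517226047], [0.9999989571112292, -0.00024170425595641858, 0.0014238523468542257, -0.8030119264692548], [-0.0014350327678333114, -0.2773323053425149, 0.9607729872838646, -141.17164282658914], [0.0, 0.0, 0.0, 1.0]]}
```

Run:
```python
import cv2,numpy as np
a=cv2.imread("pics/side0.png")[160:290,170:430];b=cv2.imread("pics/top0.png")[140:280,165:445]
a=cv2.resize(a,(600,300),interpolation=cv2.INTER_CUBIC);b=cv2.resize(b,(600,300),interpolation=cv2.INTER_CUBIC)
cv2.imwrite("pics/c0.png",np.vstack([a,b]))
```

```text
(no output)
```

View pics/c0.png

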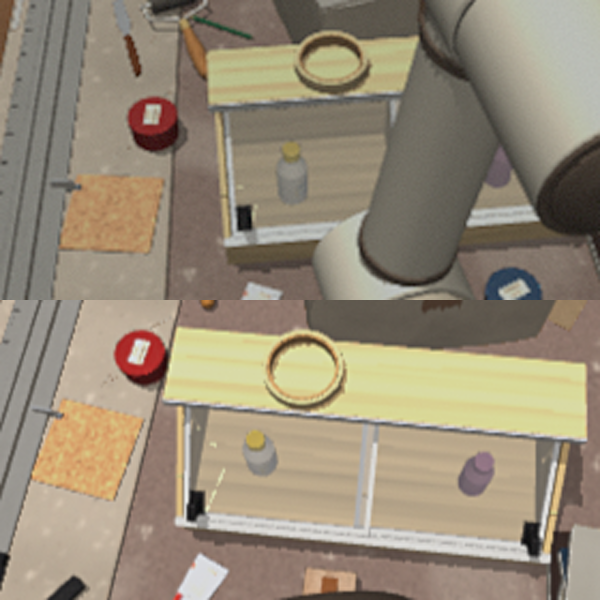

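Both crops show the paste bottle in the left compartment: cap at crop (256,437) in the top view and (291,148) in the side view. The left grip is at (195,500), and the mat and red tin lie to the left of the case. Next I fit the case pose.

```bash
cat > h.py <<'E'
import numpy as np,cv2
from station import monitor,cams,nets
from scipy.optimize import least_squares
from scipy.spatial.transform import Rotation as Ro
K={c:cams.get_calibration(c) for c in("side","top","wrist")}
def proj(c,X):
    k=K[c];p=np.array(k["R"])@np.asarray(X,float)+np.array(k["t"]);return np.array([k["fx"]*p[0]/p[2]+k["cx"],k["fy"]*p[1]/p[2]+k["cy"]])
def onz(c,uv,z):
    k=K[c];R=np.array(k["R"]);C=-R.T@np.array(k["t"]);d=R.T@np.array([(uv[0]-k["cx"])/k["fx"],(uv[1]-k["cy"])/k["fy"],1]);return C+d*(z-C[2])/d[2]
def c2w(P,X):
    c,s=np.cos(P[2]),np.sin(P[2]);return np.array([P[0]+c*X[0]-s*X[1],P[1]+s*X[0]+c*X[1],X[2]])
def T(p): return np.array([p[0]/600*280+165,(p[1]-300)/300*140+140])
def S(p): return np.array([p[0]/600*260+170,p[1]/300*130+160])
E
python3 - <<'E'
from h import *
obs=[("top",T((163,402)),(8,230,195)),("top",T((585,438)),(8,-230,195)),("top",T((178,328)),(100,230,195)),("top",T((587,365)),(100,-230,195)),
("side",S((211,108)),(8,230,195)),("side",S((208,50)),(100,230,195))]
f=lambda P:np.concatenate([proj(c,c2w(P,X))-u for c,u,X in obs])
r=least_squares(f,[550,-100,0]);P=r.x;print(P,np.round(r.fun,1))
n=np.array([-np.sin(.698),0,np.cos(.698)]);up=np.array([np.cos(.698),0,np.sin(.698)])
for q in(0,.02):
  h=np.array([-90,222-16-q*1000,48])+27*up+34*n
  h2=np.array([-90,-(222-16)+q*1000,48])+27*up+34*n
  print(q,np.round(h),"world",np.round(c2w(P,h)),[np.round(proj(c,c2w(P,h)),1) for c in("top","side")],"right",np.round(proj("top",c2w(P,h2)),1))
print("seen top",T((195,495)),"side",S((244,210)),"right",T((531,526)))
for c,u in(("top",T((256,437))),("side",S((291,146)))): print("cap",onz(c,u,106))
print("pred",c2w(P,(2,140,108)))
m=[onz("top",T(p),4) for p in((60,402),(143,417),(115,500),(32,482))];print("mat",np.round(m),np.mean(m,0),[np.linalg.norm(m[i]-m[i-1]) for i in range(4)])
m=[onz("side",S(p),4) for p in((77,174),(163,178),(152,252),(60,247))];print("mat",np.round(m),np.mean(m,0))
print("tin",onz("top",T((141,350)),43)[:2],"tape",onz("top",T((305,368)),204)[:2])
E
```

```text
[5.52176563e+02 5.12938764e+00 4.49816370e-02] [ 1.6  0.6 -1.1  1.   1.1  0.8 -2.6 -0.8  0.4 -1.4  0.7 -0.2]
0 [-91. 206.  91.] world [452. 207.  91.] [array([253.7, 239.8]), array([274.6, 255.3])] right [415.9 255.1]
0.02 [-91. 186.  91.] world [453. 187.  91.] [array([261.5, 240.5]), array([281.7, 254.6])] right [407.9 254.4]
seen top [256. 231.] side [275.73333333 251.        ] right [412.8        245.46666667]
cap [553.40339352 143.69013977 106.        ]
cap [551.27134744 142.54950679 106.        ]
pred [547.8792346  145.07771012 108.        ]
mat [[599. 439.   4.]
 [593. 319.   4.]
 [474. 329.   4.]
 [483. 445.   4.]] [537.30449112 383.01542375   4.        ] [np.float64(116.7088382618162), np.float64(119.3549086902799), np.float64(119.7125189006705), np.float64(116.09155265494928)]
mat [[600. 435.   4.]
 [587. 318.   4.]
 [469. 327.   4.]
 [484. 446.   4.]] [534.8558782  381.48224756   4.        ]
tin [675.43454566 331.78750668] tape [609.80257623  87.68636397]
```

```bash
cat >> h.py <<'E'
P0=np.array([553.5,4.5,0.045])
n=np.array([-np.sin(np.radians(40)),0,np.cos(np.radians(40))]);up=np.array([np.cos(np.radians(40)),0,np.sin(np.radians(40))])
def face(u,y,w): return np.array([-90,y,48])+u*up+w*n      # case coords from slope/out-of-face
def Rtool(P,tilt=40):
    t=np.radians(tilt);z=np.array([np.sin(t),0,-np.cos(t)]);x=-np.array([np.cos(t),0,np.sin(t)])
    return Ro.from_euler("z",P[2])*Ro.from_matrix(np.c_[x,np.cross(z,x),z])
def pose():
    o=monitor.get_obs();return np.array(o["eef_pos"]),Ro.from_quat(o["tcp_rot"])
def plan(goals,jaw,start=None):
    "goals: list of (pos,R); prints calls in tool axes, simulated open loop"
    p,R=start or pose()
    for g,G in goals:
        for _ in range(12):
            d=R.inv().apply(g-p);r=(R.inv()*G).as_rotvec()
            if np.linalg.norm(d)<1 and np.linalg.norm(r)<.008: break
            k=max(np.abs(d).max()/100,np.linalg.norm(r)/.95,1)
            if np.linalg.norm(r)<1e-3 or True: d=d/k;r=r/k
            s=np.round(d/100,3);a=np.round(r/(np.pi/2),3)
            N=int(np.ceil(max(np.linalg.norm(d)/41.7,np.degrees(np.linalg.norm(r))/7.16)))
            p=p+R.apply(s*100);R=R*Ro.from_rotvec(a*np.pi/2)
            print(N,[s.tolist(),a.tolist(),jaw],np.round(p))
E
python3 - <<'E'
from h import *
G=Rtool(P0);print(G.as_matrix().round(2))
plan([(np.array([330,-150,320]),G),(c2w(P0,face(60,190,190)),G)],1)
E
```

```text
[[-0.77 -0.04  0.64]
 [-0.03  1.    0.03]
 [-0.64  0.   -0.77]]
8 [[0.788, -1.0, -0.295], [-0.201, -0.04, -0.552], 1] [ 271. -398.  261.]
7 [[1.0, 0.055, -0.436], [-0.168, -0.033, -0.461], 1] [ 296. -294.  286.]
8 [[0.802, 0.978, -0.446], [-0.207, -0.041, -0.567], 1] [ 326. -167.  316.]
2 [[-0.043, 0.177, -0.008], [-0.028, -0.005, -0.077], 1] [ 330. -150.  320.]
3 [[0.022, 1.0, 0.325], [-0.0, 0.0, 0.0], 1] [345. -49. 294.]
3 [[0.022, 1.0, 0.324], [-0.0, 0.0, 0.0], 1] [359.  52. 267.]
3 [[0.022, 1.0, 0.325], [-0.0, 0.0, 0.0], 1] [374. 152. 241.]
1 [[0.008, 0.343, 0.111], [-0.0, 0.0, 0.0], 1] [379. 187. 232.]
```

```bash
python3 -m handwheel '[[[0.788,-1,-0.295],[-0.201,-0.04,-0.552],1],[[0.788,-1,-0.295],[-0.201,-0.04,-0.552],1],[[0.788,-1,-0.295],[-0.201,-0.04,-0.552],1],[[0.788,-1,-0.295],[-0.201,-0.04,-0.552],1],[[0.788,-1,-0.295],[-0.201,-0.04,-0.552],1],[[0.788,-1,-0.295],[-0.201,-0.04,-0.552],1],[[0.788,-1,-0.295],[-0.201,-0.04,-0.552],1],[[0.788,-1,-0.295],[-0.201,-0.04,-0.552],1]]' 40
python3 -m handwheel '[[[1,0.055,-0.436],[-0.168,-0.033,-0.461],1],[[1,0.055,-0.436],[-0.168,-0.033,-0.461],1],[[1,0.055,-0.436],[-0.168,-0.033,-0.461],1],[[1,0.055,-0.436],[-0.168,-0.033,-0.461],1],[[1,0.055,-0.436],[-0.168,-0.033,-0.461],1],[[1,0.055,-0.436],[-0.168,-0.033,-0.461],1],[[1,0.055,-0.436],[-0.168,-0.033,-0.461],1]]'
python3 -c "
from h import *
print(monitor.get_obs()['joints'].round(2))
G=Rtool(P0)
plan([(np.array([330,-150,320]),G),(c2w(P0,face(60,190,190)),G)],1)"
```

```text
time_s: 1.57
eef_pos: [271.0, -397.3, 260.8]
tcp_rot: [0.782, 0.603, 0.003, 0.156]
contact_force: [-0.6, 0.9, 1.0]
gripper_width: 0.001
finger_force: 0.0
time_s: 2.15
eef_pos: [295.1, -294.3, 285.3]
tcp_rot: [0.492, 0.83, 0.005, 0.262]
contact_force: [-0.7, 1.3, 0.4]
gripper_width: 0.0
finger_force: 0.0
[-1.39 -0.8   2.32  0.42  1.3  -1.94]
8 [[0.797, 0.991, -0.448], [-0.207, -0.04, -0.567], 1] [ 326. -167.  316.]
1 [[-0.043, 0.171, -0.007], [-0.027, -0.006, -0.074], 1] [ 330. -150.  320.]
3 [[0.022, 1.0, 0.324], [-0.0, 0.0, 0.0], 1] [345. -49. 294.]
3 [[0.022, 1.0, 0.324], [-0.0, 0.0, 0.0], 1] [359.  51. 267.]
3 [[0.023, 1.0, 0.324], [-0.0, 0.0, 0.0], 1] [374. 152. 241.]
1 [[0.008, 0.344, 0.111], [-0.0, 0.0, 0.0], 1] [379. 187. 232.]
```

```bash
python3 -c "
from h import *
G=Rtool(P0)
plan([(np.array([430,-230,320]),pose()[1]),(np.array([420,-60,320]),G),(c2w(P0,face(60,190,190)),G)],1)"
```

```text
3 [[-0.087, 1.0, 0.087], [0.0, 0.0, 0.0], 1] [ 384. -252.  308.]
2 [[-0.046, 0.522, 0.046], [0.0, 0.0, 0.0], 1] [ 430. -230.  320.]
7 [[1.0, 0.556, -0.327], [-0.164, -0.032, -0.448], 1] [ 423. -111.  320.]
3 [[0.158, 0.485, -0.058], [-0.071, -0.014, -0.193], 1] [420. -60. 320.]
3 [[0.32, 1.0, 0.194], [0.0, 0.0, 0.0], 1] [404.  39. 285.]
3 [[0.319, 1.0, 0.194], [0.0, 0.0, 0.0], 1] [387. 139. 249.]
2 [[0.155, 0.484, 0.093], [0.0, 0.0, 0.0], 1] [379. 187. 232.]
```

```bash
python3 -m handwheel '[[[-0.09,1,0.09],[0,0,0],1],[[-0.09,1,0.09],[0,0,0],1],[[-0.09,1,0.09],[0,0,0],1]]' | head -2
python3 -m handwheel '[[[-0.05,0.52,0.05],[0,0,0],1],[[-0.05,0.52,0.05],[0,0,0],1]]' | head -2
python3 -m handwheel '[[[1,0.556,-0.327],[-0.164,-0.032,-0.448],1],[[1,0.556,-0.327],[-0.164,-0.032,-0.448],1],[[1,0.556,-0.327],[-0.164,-0.032,-0.448],1],[[1,0.556,-0.327],[-0.164,-0.032,-0.448],1],[[1,0.556,-0.327],[-0.164,-0.032,-0.448],1],[[1,0.556,-0.327],[-0.164,-0.032,-0.448],1],[[1,0.556,-0.327],[-0.164,-0.032,-0.448],1]]' | head -3
python3 -m handwheel '[[[0.158,0.485,-0.058],[-0.071,-0.014,-0.193],1],[[0.158,0.485,-0.058],[-0.071,-0.014,-0.193],1],[[0.158,0.485,-0.058],[-0.071,-0.014,-0.193],1]]' | head -4
python3 -c "
from h import *
print(monitor.get_obs()['joints'].round(2))
G=Rtool(P0)
plan([(c2w(P0,face(60,190,190)),G)],1)"
```

```text
time_s: 2.4
eef_pos: [386.4, -252.4, 310.0]
time_s: 2.57
eef_pos: [435.1, -228.4, 321.9]
time_s: 3.15
eef_pos: [424.4, -113.0, 320.2]
tcp_rot: [0.139, 0.934, 0.007, 0.328]
time_s: 3.4
eef_pos: [425.3, -60.1, 320.3]
tcp_rot: [-0.024, 0.94, 0.01, 0.341]
contact_force: [1.0, 0.0, -0.0]
[-0.82 -0.94  2.37  0.54  1.27 -2.49]
3 [[0.333, 1.0, 0.187], [0.002, -0.0, 0.001], 1] [407.  39. 285.]
3 [[0.334, 1.0, 0.184], [0.001, -0.0, 0.001], 1] [388. 138. 249.]
2 [[0.163, 0.488, 0.089], [0.001, -0.001, 0.0], 1] [379. 187. 232.]
```

```bash
python3 -c "
from h import *
G=Rtool(P0,20)
A=c2w(P0,face(27,250,20));z=G.apply([0,0,1]);print(A)
plan([(np.array([430,40,320]),G),(A-110*z,G)],1)"
```

```text
[460.16442993 250.55040073  80.67615432]
3 [[-0.072, 0.997, 0.068], [0.003, 0.222, 0.003], 1] [430.  40. 320.]
3 [[0.213, 1.0, 0.616], [0.0, -0.0, -0.0], 1] [426. 140. 255.]
3 [[0.214, 1.0, 0.615], [0.0, -0.0, -0.0], 1] [423. 240. 190.]
1 [[0.019, 0.089, 0.055], [0.0, -0.0, -0.0], 1] [423. 249. 184.]
```

```bash
python3 -m handwheel '[[[-0.07,1,0.07],[0,0.222,0],1],[[-0.07,1,0.07],[0,0.222,0],1],[[-0.07,1,0.07],[0,0.222,0],1]]' | head -2
python3 -m handwheel '[[[0.21,1,0.62],[0,0,0],1],[[0.21,1,0.62],[0,0,0],1],[[0.21,1,0.62],[0,0,0],1]]' | head -2
python3 -m handwheel '[[[0.21,1,0.62],[0,0,0],1],[[0.21,1,0.62],[0,0,0],1],[[0.21,1,0.62],[0,0,0],1],[[0.21,1,0.62],[0,0,0],1]]' | head -4
cat >> h.py <<'E'
def wproj(X,ps):
    k=K["wrist"];M=np.array(k["mount"]);p,R=ps;t=R.inv().apply(np.asarray(X)-p);c=M[:3,:3].T@(t-M[:3,3])
    rr=np.hypot(c[0],c[1]);th=np.arctan2(rr,c[2]);return np.array([k["cx"],k["cy"]])+k["fx"]*th*c[:2]/rr
def wray(uv,ps,z):
    k=K["wrist"];M=np.array(k["mount"]);d=(np.array(uv)-[k["cx"],k["cy"]]);r=np.linalg.norm(d);th=r/k["fx"]
    c=np.r_[d/r*np.sin(th),np.cos(th)];p,R=ps;w=R.apply(M[:3,:3]@c);C=p+R.apply(M[:3,3]);return C+w*(z-C[2])/w[2]
E
python3 - <<'E'
from h import *
print(monitor.get_obs()["joints"].round(2))
ps=pose();im=cams.capture("wrist")
for nm in("left_door_handle","paste_bottle"):
    print(nm,[(np.round(d["bbox"]).tolist(),round(d["conf"],2)) for d in nets.spot_in("wrist",nm)[:2]])
im=im[:,:,::-1].copy()
pts={}
for y in(200,212): 
  for u in(15,39): pts[f"h{y}{u}"]=face(u,y,40)
pts["fe"]=face(0,0,0);pts["rL"]=(8,230,195);pts["cap"]=(2,140,108);pts["fl"]=(-90,230,48)
for a,X in pts.items():
    u=wproj(c2w(P0,X),ps);print(a,u.round());cv2.circle(im,tuple(int(v) for v in u),2,(0,255,0),-1)
cv2.imwrite("pics/w1.png",cv2.resize(im,(800,500)));np.savez("w1.npz",p=ps[0],q=ps[1].as_quat())
E
```

```text
time_s: 3.65
eef_pos: [429.1, 18.9, 320.2]
time_s: 3.9
eef_pos: [432.0, 124.0, 255.5]
time_s: 4.23
eef_pos: [431.2, 226.8, 186.6]
tcp_rot: [-0.023, 0.977, 0.012, 0.213]
contact_force: [-0.8, -0.3, -0.2]
[ 0.29 -0.34  2.21 -0.12  0.86 -1.27]
left_door_handle [([91.0, 158.0, 310.0, 336.0], 0.91)]
paste_bottle []
h20015 [281. 163.]
h20039 [281. 195.]
h21215 [296. 163.]
h21239 [296. 195.]
fe [103. 160.]
rL [321. 357.]
cap [227. 267.]
fl [319. 151.]
```

View pics/w1.png

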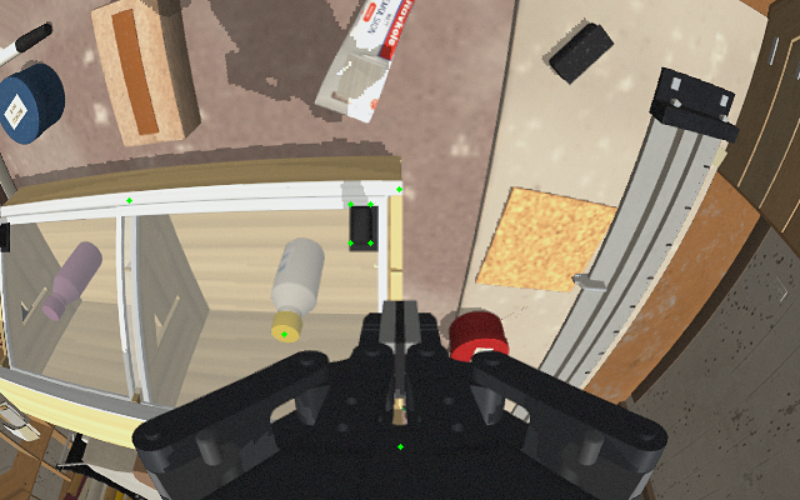

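Wrist view: the projected grip corners land on the black grip at (361,225) and the cap point lands on the cap at (285,335), so the pose is confirmed and the door is shut (about 0). Next I plan the push.

```bash
python3 -c "
from h import *
d=np.load('w1.npz');ps=(d['p'],Ro.from_quat(d['q']))
m=[wray(np.array(u)/1.25,ps,4) for u in((512,187),(620,207),(577,292),(477,283))];print(np.round(m),np.mean(m,0))
G=Rtool(P0,20)
A=c2w(P0,face(27,245,20));z=G.apply([0,0,1])
plan([(A-80*z,G),(A,G),(c2w(P0,face(27,58,20)),G)],1)"
```

```text
[[472. 330.   4.]
 [484. 450.   4.]
 [604. 445.   4.]
 [591. 320.   4.]] [537.60902097 386.3879411    4.        ]
2 [[0.17, 0.209, 0.333], [0.008, 0.058, -0.004], 1] [433. 244. 156.]
2 [[0.0, -0.0, 0.8], [0.0, -0.0, 0.0], 1] [460. 246.  81.]
3 [[0.001, -1.0, -0.001], [0.0, -0.0, 0.0], 1] [465. 146.  81.]
3 [[0.0, -0.87, -0.0], [0.0, -0.0, 0.0], 1] [469.  59.  81.]
```

```bash
python3 -m handwheel '[[[0.17,0.21,0.33],[0.01,0.058,0],1],[[0.17,0.21,0.33],[0.01,0.058,0],1],[[0.17,0.21,0.33],[0.01,0.058,0],1]]' | head -2
python3 -m handwheel '[[[0,0,0.3],[0,0,0],1],[[0,0,0.55],[0,0,0],1],[[0,0,0.7],[0,0,0],1],[[0,0,0.8],[0,0,0],1],[[0,0,0.8],[0,0,0],1]]' | head -4
python3 -m handwheel '[[[0,-0.08,0],[0,0,0],1],[[0,-0.16,0],[0,0,0],1],[[0,-0.24,0],[0,0,0],1],[[0,-0.36,0],[0,0,0],1],[[0,-0.48,0],[0,0,0],1],[[0,-0.6,0],[0,0,0],1]]' | head -4
python3 - <<'E'
from h import *
ps=pose();im=cams.capture("wrist")
cv2.imwrite("pics/w2.png",cv2.resize(im[:,:,::-1],(800,500))[:400])
G=Rtool(P0,20);plan([(c2w(P0,face(27,58,20)),G)],1)
E
```

```text
time_s: 4.63
eef_pos: [432.8, 243.0, 154.1]
time_s: 5.05
eef_pos: [461.7, 243.9, 82.3]
tcp_rot: [-0.017, 0.984, 0.003, 0.175]
contact_force: [-0.9, 0.3, 0.7]
time_s: 5.55
eef_pos: [464.7, 184.7, 84.7]
tcp_rot: [-0.018, 0.984, 0.004, 0.177]
contact_force: [1.2, 1.5, -0.8]
3 [[0.013, -1.0, 0.027], [-0.002, 0.003, -0.004], 1] [468.  83.  81.]
1 [[0.005, -0.245, 0.006], [0.0, 0.001, -0.002], 1] [469.  59.  81.]
```

View pics/w2.png

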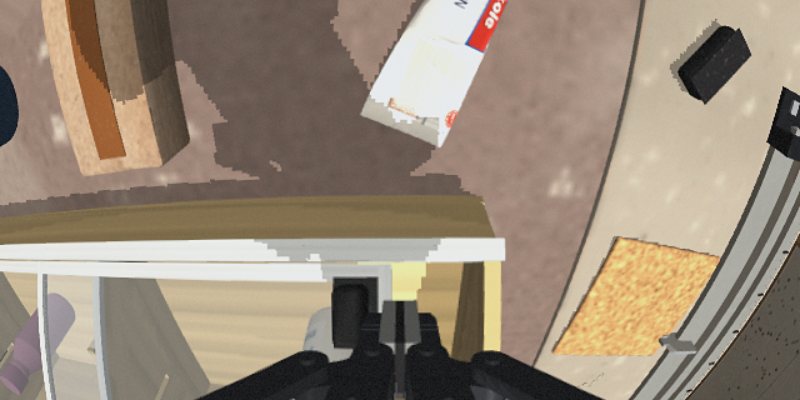

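The grip at (355,310) rides ahead of the closed fingers and the door's edge has followed to (390,285), so the push works. I continue it.

```bash
python3 -m handwheel '[[[0,-0.12,0.01],[0,0,0],1],[[0,-0.26,0.02],[0,0,0],1],[[0,-0.4,0.02],[0,0,0],1],[[0,-0.55,0.02],[0,0,0],1],[[0,-0.7,0.02],[0,0,0],1],[[0,-0.85,0.02],[0,0,0],1],[[0,-1,0.02],[0,0,0],1]]' | head -4
python3 -m handwheel '[[[0,-0.1,0],[0,0,0],1],[[0,-0.18,0],[0,0,0],1],[[0,-0.23,0],[0,0,0],1],[[0,-0.23,0],[0,0,0],1]]' | head -4
python3 - <<'E'
from h import *
p,R=pose();print(monitor.get_obs()["joints"].round(2))
im=cams.capture("wrist");cv2.imwrite("pics/w3.png",cv2.resize(im[:,:,::-1],(800,500))[:400])
G=Rtool(P0,20);G4=Rtool(P0)
B=c2w(P0,(2,140,8+60))+G4.apply([0,0,19])   # final TCP for bottle
z=G4.apply([0,0,1]);print("B",B)
up1=p+np.array([-8,8,70])
plan([(up1,R),(B-130*z,G4)],0)
E
```

```text
time_s: 6.18
eef_pos: [469.2, 84.4, 82.3]
tcp_rot: [-0.018, 0.984, 0.003, 0.177]
contact_force: [1.7, 2.3, 0.0]
time_s: 6.52
eef_pos: [469.3, 61.3, 81.1]
tcp_rot: [-0.018, 0.984, 0.003, 0.176]
contact_force: [0.0, 0.3, -0.2]
[-0.17 -0.19  2.3   0.11  0.68 -1.86]
B [561.40070242 144.99764149  53.44515558]
2 [[-0.176, 0.076, -0.688], [0.0, -0.001, 0.0], 0] [461.  69. 151.]
3 [[-0.187, 0.714, 0.048], [-0.003, -0.219, -0.005], 0] [478. 141. 153.]
```

View pics/w3.png

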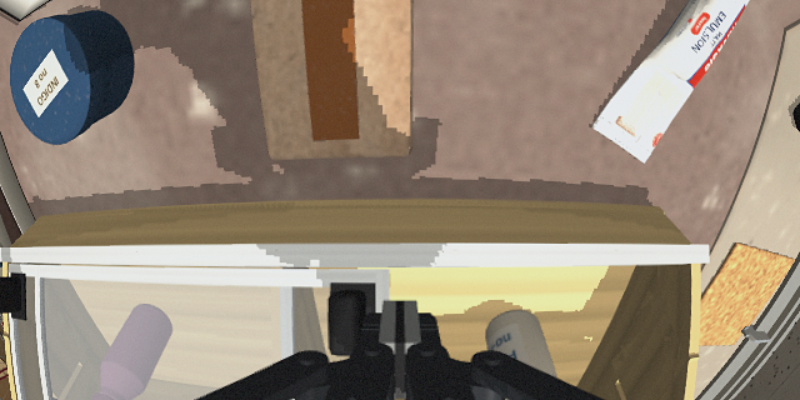

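The door is open with its edge at about (388,280), and the bottle stands exposed at (520,340). I lift off and move above it, square to the face.

```bash
python3 -m handwheel '[[[-0.18,0.08,-0.69],[0,0,0],1],[[-0.18,0.08,-0.69],[0,0,0],1],[[-0.18,0.08,-0.69],[0,0,0],1]]' | head -2
python3 -m handwheel '[[[-0.19,0.71,0.05],[0,-0.219,-0.005],0],[[-0.19,0.71,0.05],[0,-0.219,-0.005],0],[[-0.19,0.71,0.05],[0,-0.219,-0.005],0],[[-0.19,0.71,0.05],[0,-0.219,-0.005],0],[[-0.19,0.71,0.05],[0,-0.219,-0.005],0]]' | head -6
python3 - <<'E'
from h import *
p,R=ps=pose();print(monitor.get_obs()["joints"].round(2))
im=cams.capture("wrist")
print([(np.round(d["bbox"]).tolist(),round(d["conf"],2)) for d in nets.spot_in("wrist","paste_bottle")[:2]])
im=im[:,:,::-1].copy()
for X in((2,140,108),(2,120,50),(2,160,50),(-18,140,8),(2,140,94)):
    u=wproj(c2w(P0,X),ps);print(u.round());cv2.circle(im,tuple(int(v) for v in u),2,(0,255,0),-1)
cv2.imwrite("pics/w4.png",cv2.resize(im,(800,500)));np.savez("w4.npz",p=ps[0],q=ps[1].as_quat())
E
```

```text
time_s: 6.82
eef_pos: [464.8, 70.5, 157.1]
time_s: 7.23
eef_pos: [476.1, 142.5, 150.2]
tcp_rot: [-0.022, 0.941, 0.006, 0.338]
contact_force: [-1.3, 0.1, 0.2]
gripper_width: 0.714
finger_force: 0.0
[ 0.05 -0.43  2.44 -0.02  0.45 -1.56]
[([295.0, 140.0, 342.0, 256.0], 0.71)]
[317. 247.]
[295. 187.]
[340. 188.]
[318. 138.]
[317. 231.]
```

View pics/w4.png

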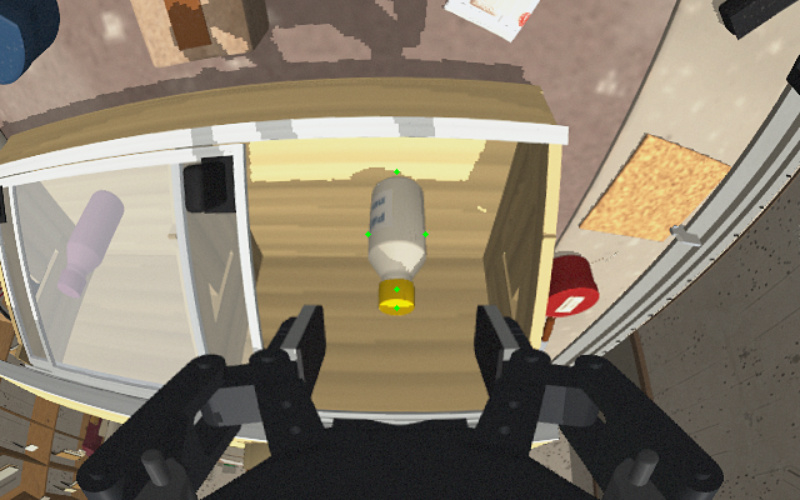

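All overlays sit on the bottle: cap top at (397,308), sides at (368,234) and (425,234). The compartment is clear.

```bash
python3 -c "
from h import *
G=Rtool(P0);B=c2w(P0,(2,140,8+57))+G.apply([0,0,19]);z=G.apply([0,0,1])
plan([(B-60*z,G),(B,G)],0)"
```

```text
2 [[0.027, 0.001, 0.717], [-0.003, -0.003, 0.001], 0] [523. 143.  96.]
2 [[-0.0, -0.001, 0.6], [0.0, 0.0, -0.0], 0] [561. 145.  50.]
```

```bash
python3 -m handwheel '[[[0.03,0,0.2],[0,0,0],0],[[0.03,0,0.45],[0,0,0],0],[[0.03,0,0.72],[0,0,0],0],[[0.03,0,0.72],[0,0,0],0]]' | head -6
python3 -m handwheel '[[[0,0,0.15],[0,0,0],0],[[0,0,0.3],[0,0,0],0],[[0,0,0.45],[0,0,0],0],[[0,0,0.6],[0,0,0],0],[[0,0,0.6],[0,0,0],0]]' | head -6
python3 -c "
from h import *
G=Rtool(P0);p,R=pose();a=c2w(P0,(0,0,0));v=R.inv().apply(p-R.apply([0,0,19])-c2w(P0,(2,140,65)));print(v)"
```

```text
time_s: 7.67
eef_pos: [522.1, 142.0, 89.2]
tcp_rot: [-0.02, 0.942, 0.005, 0.335]
contact_force: [-0.9, 0.1, -0.2]
gripper_width: 1.0
finger_force: 0.0
time_s: 8.08
eef_pos: [563.7, 145.0, 64.1]
tcp_rot: [-0.02, 0.944, 0.005, 0.33]
contact_force: [-0.3, -0.4, -0.0]
gripper_width: 0.998
finger_force: 0.0
[-10.7639646   -0.04840066  -9.29567203]
```

```bash
python3 -m handwheel '[[[0,0,0],[0,0,0],0],[[0,0,0],[0,0,0],0]]' | head -4
python3 -c "
from h import *
o=monitor.get_obs();print(o['joints'].round(2),o['qd'].round(3))
G=Rtool(P0);B=c2w(P0,(2,140,8+57))+G.apply([0,0,19]);print(B,Ro.from_quat(o['tcp_rot']).apply([0,0,1]))
plan([(B,G)],0)"
```

```text
time_s: 8.25
eef_pos: [560.7, 145.6, 63.2]
tcp_rot: [-0.021, 0.944, 0.005, 0.329]
contact_force: [0.0, 0.1, 0.1]
[ 0.05  0.06  2.24 -0.05  0.17 -1.52] [ 0.007 -0.008  0.02   0.001 -0.005  0.   ]
[561.40070242 144.99764149  50.44515558] [ 0.62160687  0.02286069 -0.78299572]
1 [[0.074, -0.006, 0.104], [-0.003, -0.017, 0.001], 0] [561. 145.  50.]
```

```bash
python3 -c "
from h import *
G=Rtool(P0,32);B=c2w(P0,(2,140,8+57))+G.apply([0,0,19]);plan([(B,G)],0)"
```

```text
1 [[0.101, -0.006, 0.103], [-0.003, 0.072, 0.001], 0] [559. 145.  49.]
```

```bash
python3 -m handwheel '[[[0.05,0,0.05],[0,0.04,0],0],[[0.1,-0.01,0.1],[0,0.072,0],0],[[0.1,-0.01,0.1],[0,0.072,0],0]]' | head -4
python3 -c "
from h import *
p,R=pose();print(monitor.get_obs()['joints'].round(2),R.apply([0,0,1]),R.inv().apply(p-R.apply([0,0,19])-c2w(P0,(2,140,65))))"
python3 -m handwheel '[[[0,0,0],[0,0,0],0.2],[[0,0,0],[0,0,0],0.4],[[0,0,0],[0,0,0],0.6],[[0,0,0],[0,0,0],0.8],[[0,0,0],[0,0,0],0.8],[[0,0,0],[0,0,0],0.8]]' 35
```

```text
time_s: 8.5
eef_pos: [559.8, 144.6, 49.5]
tcp_rot: [-0.021, 0.961, 0.004, 0.276]
contact_force: [-0.3, 0.5, 0.8]
[ 0.05  0.1   2.17 -0.02  0.31 -1.55] [ 0.52949771  0.01879969 -0.84810303] [-0.79247271 -0.22203652 -0.21231496]
time_s: 9.0
eef_pos: [558.3, 144.9, 48.0]
tcp_rot: [-0.022, 0.961, 0.004, 0.275]
contact_force: [-1.6, -0.4, 2.6]
gripper_width: 0.457
finger_force: 35.7
```

Grip holds (0.457 × 85 ≈ 39 mm at 35 N). I retreat the way I came, then carry to the mat.

```bash
python3 -m handwheel '[[[0,0,-0.1],[0,0,0],0.8],[[0,0,-0.3],[0,0,0],0.8],[[0,0,-0.5],[0,0,0],0.8],[[0,0,-0.75],[0,0,0],0.8],[[0,0,-1],[0,0,0],0.8],[[0,0,-1],[0,0,0],0.8]]' | head -6
python3 - <<'E'
from h import *
p,R=pose();print(monitor.get_obs()["joints"].round(2))
im=cams.capture("wrist");cv2.imwrite("pics/w5.png",cv2.resize(im[:,:,::-1],(800,500)))
print(R.as_matrix().round(2))
plan([(p+[0,5,50],R),(np.array([546.5,382,190]),R),(np.array([546.5,382,80]),R)],0.8)
E
```

```text
time_s: 9.5
eef_pos: [506.5, 143.4, 137.1]
tcp_rot: [-0.022, 0.96, 0.004, 0.278]
contact_force: [2.3, -0.1, -0.5]
gripper_width: 0.456
finger_force: 35.7
[ 0.05 -0.24  2.28 -0.01  0.54 -1.56]
[[-0.84 -0.04  0.53]
 [-0.04  1.    0.02]
 [-0.53 -0.   -0.85]]
2 [[-0.278, 0.049, -0.437], [-0.0, -0.001, -0.0], 0.8] [507. 148. 187.]
3 [[-0.192, 1.0, 0.101], [-0.0, -0.0, -0.0], 0.8] [524. 249. 188.]
3 [[-0.193, 1.0, 0.102], [-0.0, -0.0, -0.0], 0.8] [541. 350. 190.]
1 [[-0.06, 0.316, 0.032], [-0.0, -0.0, -0.0], 0.8] [546. 382. 190.]
3 [[0.587, 0.005, 0.93], [-0.0, -0.0, -0.0], 0.8] [547. 382.  80.]
```

View pics/w5.png

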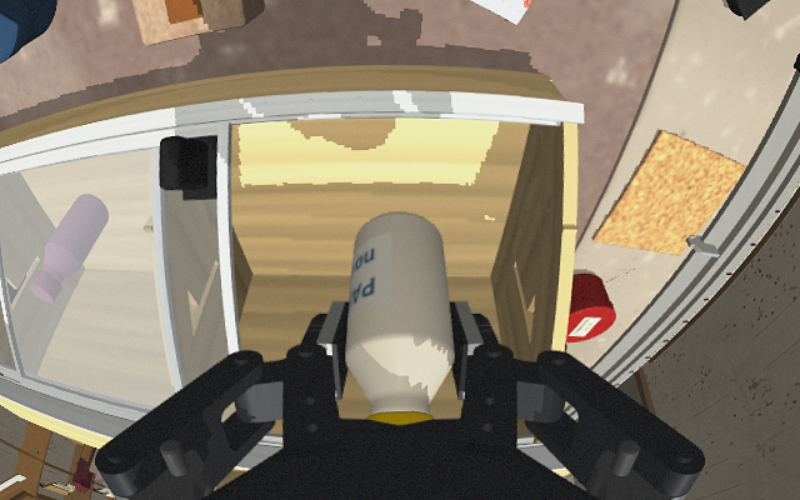

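The bottle (395,320) is held upright between the pads, and the door and purple bottle are unchanged. On to the mat.

```bash
python3 -m handwheel '[[[-0.28,0.05,-0.44],[0,0,0],0.8],[[-0.28,0.05,-0.44],[0,0,0],0.8],[[-0.28,0.05,-0.44],[0,0,0],0.8]]' | head -2
python3 -m handwheel '[[[-0.05,0.25,0.03],[0,0,0],0.8],[[-0.1,0.5,0.05],[0,0,0],0.8],[[-0.15,0.75,0.08],[0,0,0],0.8],[[-0.19,1,0.1],[0,0,0],0.8]]' | head -2
python3 -m handwheel '[[[-0.06,0.3,0.03],[0,0,0],0.8],[[-0.12,0.6,0.06],[0,0,0],0.8],[[-0.19,1,0.1],[0,0,0],0.8]]' | head -2
python3 -m handwheel '[[[-0.06,0.32,0.03],[0,0,0],0.8],[[-0.06,0.32,0.03],[0,0,0],0.8],[[-0.06,0.32,0.03],[0,0,0],0.8]]'
python3 - <<'E'
from h import *
p,R=ps=pose()
for c in("side","top"):
    im=cams.capture(c);cv2.imwrite(f"pics/{c}1.png",im[:,:,::-1])
    print(c,[(np.round(d["bbox"]).tolist(),round(d["conf"],2)) for d in nets.spot_in(c,"paste_bottle")[:1]], "cap pred",proj(c,p+[-9.5,0,52]))
a=cv2.imread("pics/side1.png")[120:290,130:330];b=cv2.imread("pics/wx.png") if 0 else cams.capture("wrist")[:,:,::-1]
cv2.imwrite("pics/c1.png",np.hstack([cv2.resize(a,(350,300)),cv2.resize(b,(450,300))]))
plan([(np.array([546.5,382,70]),R),(np.array([546.5,382,47]),R)],0.8)
E
```

```text
time_s: 9.8
eef_pos: [508.3, 148.6, 188.2]
time_s: 10.13
eef_pos: [522.0, 249.7, 182.5]
time_s: 10.38
eef_pos: [538.9, 349.8, 182.8]
time_s: 10.63
eef_pos: [544.1, 383.0, 183.3]
tcp_rot: [-0.023, 0.962, 0.003, 0.272]
contact_force: [-0.2, 0.6, -2.1]
gripper_width: 0.461
finger_force: 35.9
side [([298.0, 176.0, 328.0, 201.0], 0.35)] cap pred [204.86501591 202.39226966]
top [([168.0, 174.0, 190.0, 200.0], 0.73)] cap pred [174.72768649 179.66859717]
3 [[0.603, 0.018, 0.999], [-0.0, 0.002, -0.003], 0.8] [547. 382.  70.]
1 [[0.121, 0.002, 0.196], [-0.0, 0.0, 0.0], 0.8] [547. 382.  47.]
```

View pics/c1.png

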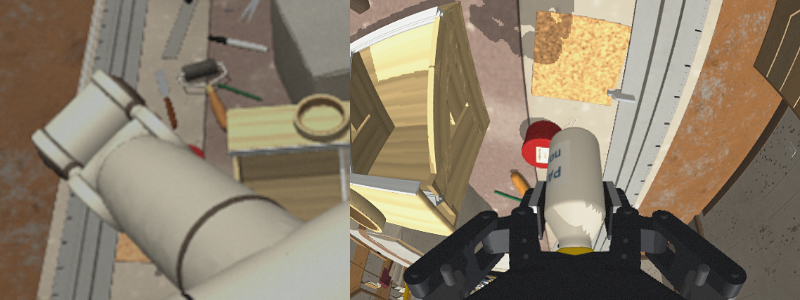

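The bottle is held above the mat. In the wrist half the mat is at (582,55) and the tin is just behind at (540,143), clear of the fingers. I descend slowly.

```bash
python3 -m handwheel '[[[0.1,0,0.17],[0,0,0],0.8],[[0.22,0.01,0.37],[0,0,0],0.8],[[0.35,0.01,0.58],[0,0,0],0.8],[[0.47,0.02,0.78],[0,0,0],0.8],[[0.6,0.02,1],[0,0,0],0.8],[[0.6,0.02,1],[0,0,0],0.8]]'
python3 - <<'E'
from h import *
p,R=pose();print((R.apply([0,0,1])).round(3))
d=np.array([546.5,382,47])-p;print("to go, tool axes",(R.inv().apply(d)/100).round(3))
ps=(p,R);im=cams.capture("wrist");print([(np.round(d["bbox"]).tolist(),round(d["conf"],2)) for d in nets.spot_in("wrist","mat")[:1]])
E
```

```text
time_s: 11.38
eef_pos: [543.7, 380.3, 64.5]
tcp_rot: [-0.021, 0.962, 0.001, 0.27]
contact_force: [-0.2, -1.2, -2.2]
gripper_width: 0.462
finger_force: 35.9
[ 0.521  0.013 -0.854]
to go, tool axes [0.067 0.018 0.164]
[([232.0, 72.0, 443.0, 236.0], 0.57)]
```

```bash
python3 -m handwheel '[[[0.02,0,0.04],[0,0,0],0.8],[[0.04,0.01,0.08],[0,0,0],0.8],[[0.06,0.01,0.12],[0,0,0],0.8],[[0.07,0.02,0.15],[0,0,0],0.8],[[0.07,0.02,0.15],[0,0,0],0.8],[[0.07,0.02,0.15],[0,0,0],0.8]]'
python3 -m handwheel '[[[0.01,0,0.016],[0,0,0],0.8],[[0.01,0,0.016],[0,0,0],0.8],[[0.01,0,0.016],[0,0,0],0.8]]'
```

```text
time_s: 11.98
eef_pos: [549.1, 385.8, 54.5]
tcp_rot: [-0.022, 0.961, 0.004, 0.275]
contact_force: [-0.2, 0.9, -0.5]
gripper_width: 0.456
finger_force: 35.9
time_s: 12.23
eef_pos: [549.0, 385.7, 52.7]
tcp_rot: [-0.022, 0.961, 0.004, 0.275]
contact_force: [0.5, -0.7, -0.1]
gripper_width: 0.461
finger_force: 35.9
```

```bash
python3 -m handwheel '[[[0.01,0,0.017],[0,0,0],0.8],[[0.021,0,0.034],[0,0,0],0.8],[[0.026,0,0.042],[0,0,0],0.8],[[0.026,0,0.042],[0,0,0],0.8],[[0.026,0,0.042],[0,0,0],0.8]]'|sed -n '2p;4p'
python3 -m handwheel '[[[0.01,0,0.017],[0,0,0],0.8],[[0.01,0,0.017],[0,0,0],0.8],[[0.01,0,0.017],[0,0,0],0.8]]'|sed -n '2p;4p'
python3 -m handwheel '[[[0.005,0,0.009],[0,0,0],0.8],[[0.005,0,0.009],[0,0,0],0.8],[[0.005,0,0.009],[0,0,0],0.8]]'|sed -n '2p;4p'
```

```text
eef_pos: [549.0, 385.6, 47.5]
contact_force: [-0.5, 0.4, -0.8]
eef_pos: [549.0, 385.7, 45.6]
contact_force: [-0.6, 0.2, -0.5]
eef_pos: [549.2, 385.7, 44.7]
contact_force: [-0.3, 0.0, -1.7]
```

```bash
python3 -m handwheel '[[[0.005,0,0.009],[0,0,0],0.8],[[0.005,0,0.009],[0,0,0],0.8],[[0.005,0,0.009],[0,0,0],0.8]]'|sed -n '2p;4p'
python3 -m handwheel '[[[0.005,0,0.009],[0,0,0],0.8],[[0.005,0,0.009],[0,0,0],0.8],[[0.005,0,0.009],[0,0,0],0.8]]'|sed -n '2p;4p'
```

```text
eef_pos: [549.5, 385.8, 44.1]
contact_force: [-0.6, 0.6, -0.0]
eef_pos: [550.1, 386.0, 44.0]
contact_force: [-2.9, -1.2, 6.7]
```

Contact at z = 44 mm as predicted (6.7 N). Release slowly and look.

```bash
python3 -m handwheel '[[[0,0,0],[0,0,0],0.5],[[0,0,0],[0,0,0],0.45],[[0,0,0],[0,0,0],0.4],[[0,0,0],[0,0,0],0.3],[[0,0,0],[0,0,0],0.2],[[0,0,0],[0,0,0],0.2]]'
python3 - <<'E'
from h import *
im=cams.capture("wrist");cv2.imwrite("pics/w6.png",cv2.resize(im[:,:,::-1],(800,500)))
E
```

```text
time_s: 14.15
eef_pos: [549.2, 385.7, 42.5]
tcp_rot: [-0.022, 0.961, 0.004, 0.275]
contact_force: [-0.2, 0.4, 0.0]
gripper_width: 0.8
finger_force: 0.0
```

View pics/w6.png

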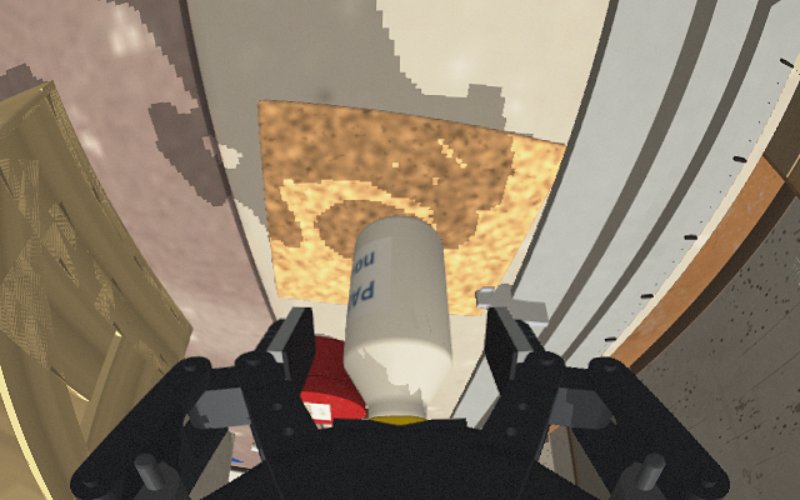

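The bottle stands on the mat (base at about (400,235)), free of the open fingers, with the tin untouched behind it. I retreat along the tool axis and check.

```bash
python3 -m handwheel '[[[0,0,-0.15],[0,0,0],0.2],[[0,0,-0.35],[0,0,0],0.2],[[0,0,-0.6],[0,0,0],0.2],[[0,0,-0.8],[0,0,0],0.2],[[0,0,-1],[0,0,0],0.2],[[0,0,-1],[0,0,0],0.2]]'|sed -n '2p;4p'
python3 -m handwheel '[[[0,0,-0.3],[0,0,0],0.2],[[0,0,-0.5],[0,0,0],0.2],[[0,0,-0.5],[0,0,0],0.2],[[0,0,-0.5],[0,0,0],0.2]]'|sed -n '2p;4p'
python3 - <<'E'
from h import *
ps=pose();im=cams.capture("wrist")[:,:,::-1].copy()
for dx,dy in((-41,-41),(-41,41),(41,41),(41,-41),(0,0)):
    u=wproj(c2w((537,384,-.085),(dx,dy,4)),ps);cv2.circle(im,tuple(int(v) for v in u),2,(0,255,0),-1)
cv2.imwrite("pics/w7.png",cv2.resize(im,(800,500)))
E
```

```text
eef_pos: [496.9, 385.4, 131.7]
contact_force: [0.2, -0.4, 0.5]
eef_pos: [470.5, 383.2, 170.4]
contact_force: [0.6, -0.3, -0.1]
```

View pics/w7.png

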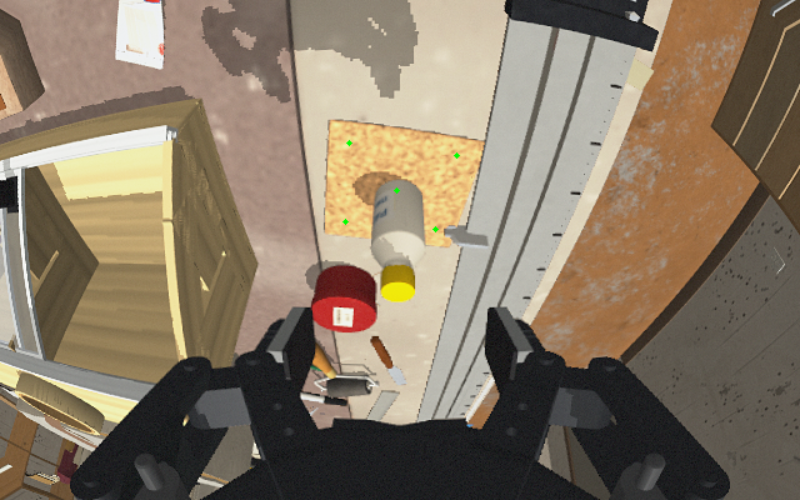

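The bottle stands upright near the mat's centre, with its base around (397,192) within the ±41 mm marks. Tin and tape are in place and the gripper is clear.

```bash
python3 -c "
from station import order
print(order.job_done())"
```

```text
the job is handed in; nothing more can be done
None
```

The left door was slid open, the paste bottle now stands upright near the middle of the cork mat, the right door, purple bottle, tape roll and ink tin looked untouched in the camera views, and the job is handed in (verdict not shown).

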